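Open the touch-lid compost caddy and clear the cob

ROBOT

A 6-joint arm with a two-finger parallel gripper is mounted at the origin on the work surface. World frame = base frame: x ahead of the robot, y to its left, z up, the work surface at z = 0. Lengths are in m, angles in degrees, forces in N, time in s.
With the tool pointing down it reaches from about 0.25 to 0.725 m from the base axis. Payload 9.7 kg.
Tool frame: the origin (TCP) lies between the finger pads; the fingertips stand 11 mm ahead of it and the grasp point (between the pads) lies 8 mm behind it; z points along the fingers, y is the line along which they close (so a half turn about z gives the same grasp; the last joint's range is limited). The gripper opens to 85 mm and grips with 20 to 120 N. Pads are 22 mm wide; open, the fingers measure 114 mm over their backs; the gripper's body (76 mm by 85 mm) begins 54 mm behind the grasp point. The pads swing forward as they close: fully open they stand 13 mm farther back than shut.
Start: joints at [-71.276, 4.979, 10.078, 95.1, 0, 90], TCP at [0.177, -0.521, 0.21] pointing down, gripper open.
Joint ranges: [-179.16, 179.16], [-48.56, 103.87], [-65.8, 70.77], [-126.05, 130.52], [-82.76, 87.17], [-180, 180]. Speed limits (degrees/s): [127.2, 127.2, 147.25, 180, 180, 180].

INTERFACE

Orientations are given as [roll, pitch, yaw] about the fixed x, y, z axes, in that order (R = Rz(yaw) Ry(pitch) Rx(roll)).
In Python, from workcell import monitor, cams, ticket gives the robot as it stands.
- The arm moves only by the tool carry_out, never from a script. Its argument "plan" is a list of rows, each an object with "travel": the shift along the world's x, y, z as a fraction of full scale, a list of three; "angular": the turn, a rotation vector about the world's x, y, z as a fraction of full scale, a list of three; "grip": the gripper's target within -1 to 1 (fully open at 1, half-way at 0, shut at -1). In form: [{"travel": [x, y, z], "angular": [ax, ay, az], "grip": grip}, ...]. A call has 1 to 8 rows; each row is the pose to reach, as a shift and turn from the pose commanded when the call began; what a row does not reach only later rows make up. Full scale, the value 1, is 300 mm for a shift and 0.5 rad for a turn. A row lasts 1/12 s, in which the tool goes at most 41.7 mm and 7.16 degrees, less where a joint would pass 70% of its speed; a pose out of reach is approached as far as the arm can. A call with a number of a shift or a turn outside -1 to 1 is refused whole. A call with a gripper value outside its range is refused whole. The fingers move at their own pace and stop on an object; "grip_force" is the grip in N (left out, the last holds). Time passes only in rows, so rows that repeat a pose let the fingers close. It gives the time, the measured TCP pose, the force, the opening and the grip force at its end, in the units of the state.
- monitor.get_obs(): the state, without advancing time (a new reading comes with each control period).
- cams.camera(name): name is "side" or "top"; returns a dict with "frame" (400x640x3 uint8, red, green, blue), "mtx" (3x3 intrinsics, pixels), "view" (4x4, takes a point from world to camera coordinates). Camera axes: x right, y up, looking along -z (the intrinsics and any distortion apply to the point x, -y, -z); pixel columns grow to the right and rows downward; lengths in m; the calibration is good to about 2 mm. A picture is of the moment at which its call begins. There is no depth.
- ticket.job_done(): hands the job in; it is judged then, once.
The state is a dict: "time": time; "q": joint angles; "qd": joint speeds; "joint_efforts": joint torques, N m; "ee_pos": TCP position; "tcp_rot": TCP orientation; "wrist_force": force on the tool from outside, world axes, zero at the start; "torque": the same for the moment, N m; "opening": finger opening in m; "grasp_force": force on a finger pad.
Only numpy, scipy, OpenCV 4.12 (cv2) and the standard library are available. Lean on these libraries where they do the work, as an engineer would, in place of code of your own. Each camera call takes 0.05 s, during which the arm holds its last target. There are 200 camera calls.

TASK

Swing the tap's spout well clear of the compost caddy to the hob side, then press the touch lid down at its front until it clicks and catch it as it springs, letting it rise slowly under your hand so that it ends fully open without banging on its stop. Drop the stripped corn cob from the platter into the caddy and leave the lid standing open. Do not disturb the other things on the counter.

Things in the scene. Friction and masses are not known exactly. Their poses are not given: they have to be found in the camera images.
- caddy: Compost caddy: white plastic open-topped box, 170 (x) x 210 (y) x 115 mm high, walls and floor 4 mm, fixed; closed by a grey hinged lid. Origin: centre of its underside; z up, -x its front (roughly towards the robot), +x its hinge side, +y its left, the side of tap and hob. A black latch block, 18 x 34 x 46 mm, sits inside at the middle of the front wall, top level with the rim.
- caddy_in (a point): Centre of the caddy's inner floor, 4 mm above the counter; axes as the caddy's.
- lid (a joint): Angle of the lid (rad): 0 shut and latched, 1.6 fully open at its stop, upright at the caddy's far side; about -0.03 pressed. Its spring lifts with about 2 N at the front when shut, fading to almost nothing near open. Unheld, the released lid flies open in about 0.4 s and bangs; it follows a hand that gives way slowly; let go from 1.0 rad or more it drifts open softly and stays.
- lid_hinge (a point): Middle of the lid's hinge axis, which runs along the caddy's y, 80 mm behind the caddy's middle, 121 mm above the counter. The lid is a flat slab 6 mm thick, 218 mm wide, its top face 9 mm above the hinge axis when shut, reaching 171 mm from the axis to the front edge, with a skirt 22 mm deep at the front.
- lid_front (a point): Where to press: point on the lid's top face, middle of its width on the black pad, 145 mm from the hinge axis; moves with the lid; 130 mm above the counter when shut. Touch latch: pressed slowly the lid gives 4 to 5 mm under 3 to 5 N (a jab meets 8 N), then stops solid; pressed to that stop (10 N is ample) the catch lets go: the lid springs up as the press eases. Pressed shut again, it latches.
- tap: Steel pot-filler tap fixed beside the caddy, towards the hob: upright post 32 mm in diameter carrying the swing spout. Origin: on the post's axis at the counter; axes within 3 degrees of the caddy's, z up.
- spout (a joint): Swing of the spout about the post (rad), -1.7 to 1.35: 0 points along the tap's -x, positive anticlockwise seen from above (over the caddy), negative away to the left, over the hob. Stays where left; some 1.5 N at mid tube moves it. A level steel tube, diameter 22 mm, axis 276 mm above the counter, ends 220 mm from the post's axis in a down-turned nozzle, diameter 27 mm. An opening lid strikes it.
- spout_tip (a point): Centre of the nozzle's lower end, 220 mm from the post's axis and 184 mm above the counter.
- platter: White ceramic rectangular platter, 240 (x) x 165 (y) x 20 mm high, walls and floor 6 mm; loose, 0.9 kg. Origin: centre of its underside, z up.
- cob: Stripped, dry corn cob lying on the platter: 120 mm long, 42 mm thick, straw-coloured, rigid, about 70 g, with facets so that it does not roll. Origin: its middle, on its axis; x along its length.
- pan: Aluminium pan, 196 mm across and 52 mm high, with a folding wire handle, on the black hob; to be left alone. Origin: centre of its underside.
- cup: Glass cup, 76 mm across, 95 mm high; to be left alone. Origin: centre of its underside.
- dispenser: Stainless pump dispenser, 72 mm across, 175 mm high; to be left alone. Origin: centre of its underside.
- mill: Dark wooden pepper mill, 56 mm across, 147 mm high; to be left alone. Origin: centre of its underside.
- guide: White plastic rolling guide with a hinged flap, 120 x 200 x 40 mm; to be left alone. Origin: centre of its underside.
- tongs: Wooden tongs lying flat, 210 mm long, 14 mm thick; to be left alone. Origin: about their middle, on the counter.
There are look-alikes about, which are no part of the job. There is more than one size of the cob; the one meant has the size given above.

How it is judged (in metres and radians):
On the way, in this order (a step that is already met when the one before it is completed fails the run):
1. with the lid still shut, the spout is swung clear of the caddy: the tip of its nozzle at least 35 mm outside the caddy's left wall (y of spout_tip in the frame of caddy above 0.14 m and value of joint lid below 0.05 rad), for 0.2 s.
2. the lid has been released and caught: it is part-way open (0.15 to 1.2 rad) and moving slower than 1.5 rad/s for 0.2 s (y of spout_tip in the frame of caddy above 0.14 m and value of joint lid between 0.15 and 1.2 rad and velocity of joint lid between -1.5 and 1.5 rad/s), for 0.2 s.
3. the lid stands open, at 1.3 rad or more (y of spout_tip in the frame of caddy above 0.14 m and value of joint lid above 1.3 rad and velocity of joint lid below 0.5 rad/s), for 0.2 s.
At the end, for the whole second after the job is handed in: The cob lies inside the caddy (its middle within the walls and at least 25 mm below the rim), the lid stands open at 1.3 rad or more, and the tip of the spout's nozzle is still at least 35 mm outside the caddy's left wall (y of spout_tip in the frame of caddy above 0.14 m and value of joint lid above 1.3 rad and x of cob in the frame of caddy_in between -0.085 and 0.085 m and y of cob in the frame of caddy_in between -0.105 and 0.105 m and z of cob in the frame of caddy_in below 0.085 m); the robot touches nothing.
It fails at once if the lid bangs against its stop: it passes 1.35 rad faster than 4 rad/s (value of joint lid above 1.35 rad and velocity of joint lid above 4 rad/s).
It fails at once if one of the other things (pan, cup, dispenser, mill, rolling guide, tongs) is shifted by more than 50 mm or knocked over (distance of any of pan, cup, dispenser, mill, guide, tongs from where it was at the start of the episode above 0.05 m or angle between any of cup, dispenser, mill's own z axis and vertical above 0.5 rad).
It also fails if it takes over 72 s, if anything falls off the work surface, if the arm or the gripper's body presses on something with over 40 N, if the wrist force passes 120 N, or if a joint passes its speed limit or range.

## Working session

There is one attempt and no reset: what is moved stays moved. The work goes in short steps, Python scripts to look and compute and a tool call to move; the robot and the scene stay as the last step left them, time stands still between calls to the robot, and variables do not carry over. Pictures are saved under pics/ and viewed, at most 10 in all, crops included, and the job is handed in when it is done.

Besides the shell and the picture viewer there is one more tool, called after ">>>" by a JSON object that holds its "method" and its "body", one argument or row to a line. carry_out: Moves the arm, as the interface text tells. Its arguments: {"type":"object","properties":{"plan":{"type":"array","items":{"type":"object","properties":{"travel":{"type":"array","items":{"type":"number"}},"angular":{"type":"array","items":{"type":"number"}},"grip":{"type":"number"}}}},"grip_force":{"type":"number"}},"required":["plan"]}

```bash
mkdir -p pics; cat > h.py <<'E'
import numpy as np, cv2
from workcell import monitor, cams, ticket
def shot(n,fn,crop=None,k=1):
    c=cams.camera(n); im=c["frame"][:,:,::-1]
    np.savez(fn.replace('.png','.npz'),mtx=c["mtx"],view=c["view"])
    cv2.imwrite(fn.replace('.png','_raw.png'),im)
    if crop: a,b,d,e=crop; im=im[b:e,a:d]
    cv2.imwrite(fn,cv2.resize(im,None,fx=k,fy=k,interpolation=cv2.INTER_CUBIC)); return c
def ray(c,u,v):
    d=np.linalg.inv(c["mtx"])@[u,v,1]; d=np.array([d[0],-d[1],-d[2]])
    R=c["view"][:3,:3]; t=c["view"][:3,3]; return -R.T@t, R.T@d
def atz(c,u,v,z):
    o,d=ray(c,u,v); return o+d*(z-o[2])/d[2]
def proj(c,p):
    x=c["view"]@np.append(p,1); q=c["mtx"]@[x[0],-x[1],-x[2]]; return q[:2]/q[2]
E
python3 - <<'E'
from h import *
for n in("top","side"):
    c=shot(n,f"pics/{n}1.png",k=1.25); print({k:(v.round(3).tolist() if k!="frame" else 0) for k,v in c.items()})
print(monitor.get_obs())
E
```

```text
{'frame': 0, 'mtx': [[382.72, 0.0, 322.173], [0.0, 382.72, 198.596], [0.0, 0.0, 1.0]], 'view': [[0.029, -1.0, 0.011, -0.025], [0.984, 0.031, 0.176, -0.583], [-0.177, 0.006, 0.984, -1.494], [0.0, 0.0, 0.0, 1.0]]}
{'frame': 0, 'mtx': [[363.631, 0.0, 318.252], [0.0, 363.631, 200.182], [0.0, 0.0, 1.0]], 'view': [[0.862, -0.506, 0.013, -0.49], [0.384, 0.671, 0.634, -0.309], [-0.33, -0.542, 0.773, -1.051], [0.0, 0.0, 0.0, 1.0]]}
{'time': 0.1, 'q': array([-7.12747488e+01,  5.01011873e+00,  1.00407411e+01,  9.51005968e+01,
        7.50018928e-04,  8.99980340e+01]), 'qd': array([0.02004726, 0.01128984, 0.07692438, 0.0517723 , 0.11368825,
       0.05400785]), 'joint_efforts': array([ 1.26001800e-03, -5.21558082e+01,  4.65656984e+01,  1.59427605e-02,
        2.88774368e-05,  2.93061021e-05]), 'ee_pos': array([ 0.176498  , -0.52067268,  0.20964881]), 'tcp_rot': array([-1.79930026e+02, -7.52419380e-04,  1.87272162e+01]), 'wrist_force': array([ 0.25538013,  0.25626362, -0.69303532]), 'torque': array([-0.01060263,  0.03430908, -0.00640666]), 'grasp_force': 0.0, 'opening': 0.08515756611304962}
```

View pics/top1.png

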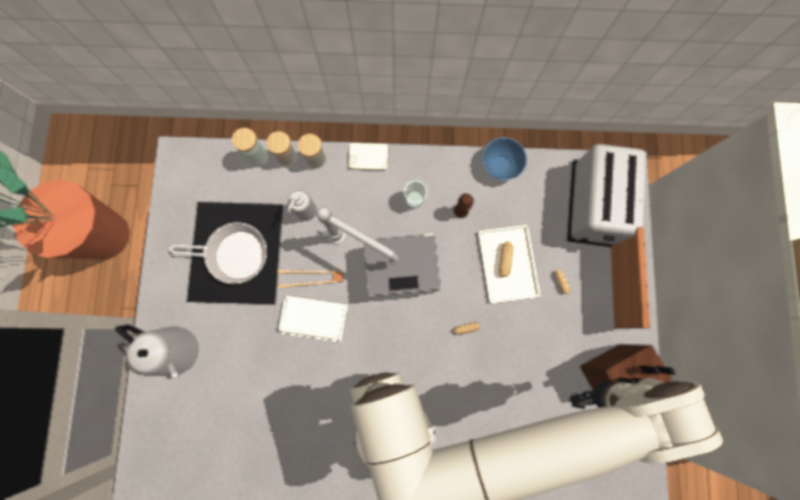

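View pics/side1.png

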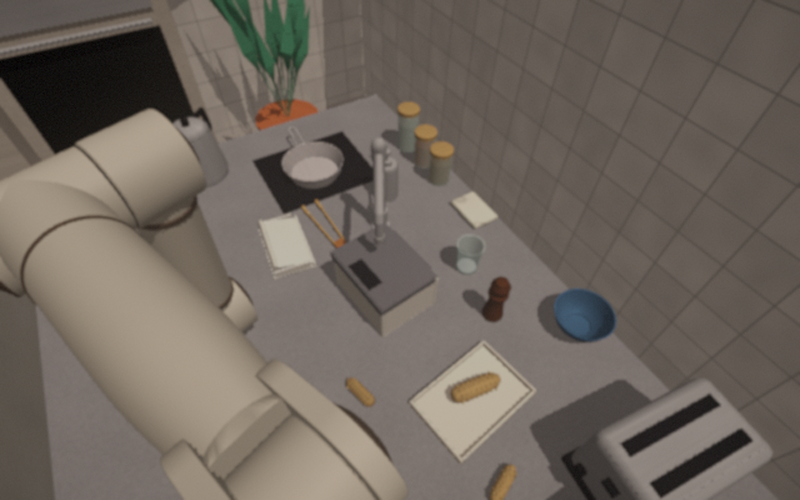

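The top view (800 px wide) shows the caddy at about (401,265), post at (325,215), nozzle at about (393,257), platter at (508,264), cob at (507,259), tongs at (312,278), guide at (313,318) and dispenser at (300,203). I'll take one enlarged crop.

```bash
python3 - <<'E'
from h import *
im=cv2.imread("pics/top1_raw.png")[140:260,220:446]
cv2.imwrite("pics/c1.png",cv2.resize(im,None,fx=3.5,fy=3.5,interpolation=cv2.INTER_CUBIC))
E
```

```text
(no output)
```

View pics/c1.png

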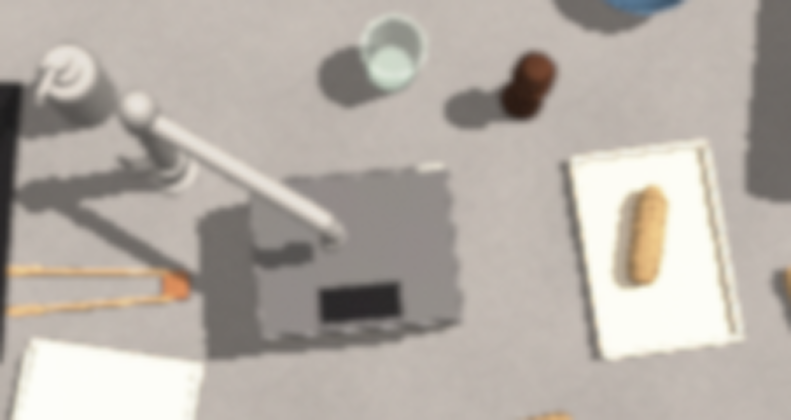

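The crop shows lid corners at about (250,180), (448,167), (462,320) and (262,337). The pad is centred at (361,302), the post base at (178,175) and the post top at (140,110). The spout's end is at (333,228) and the cob's ends at (654,187) and (643,285).

```bash
python3 - <<'E'
from h import *
c=dict(np.load("pics/top1.npz"))
def P(n,u,v,z): p=atz(c,220+(u+.5)/3.5-.5,140+(v+.5)/3.5-.5,z); print(n,p.round(4)); return p
L=[P("lid"+str(i),*q,.127) for i,q in enumerate([(250,180),(448,167),(462,320),(262,337)])]
print("lidc",np.mean(L,0), "sizes",[np.linalg.norm(L[i]-L[(i+1)%4]).round(3) for i in range(4)])
d=L[0]+L[3]-L[1]-L[2]; print("yaw of +y (from y)",np.degrees(np.arctan2(-d[0],d[1])))
d=P("padL",320,305,.13)-P("padR",402,298,.13);print("pad yaw",np.degrees(np.arctan2(-d[0],d[1])))
P("pad",361,302,.13)
P("postbase",180,178,0);P("posttop",140,105,.29);P("spoutend",335,226,.276);P("tip",338,238,.19)
a=P("cobA",654,185,.032);b=P("cobB",643,286,.032);print((a+b)/2,np.linalg.norm(a-b),np.degrees(np.arctan2(*(a-b)[[1,0]])))
for q in [(570,157),(708,140),(742,338),(604,360)]:P("pl",*q,.02)
P("cupbase",390,80,0);P("cuptop",393,50,.095);P("mill top",540,70,.147);P("disp top",68,75,.175);P("tongs end",190,287,.01)
E
```

```text
lid0 [0.596  0.1139 0.127 ]
lid1 [ 0.6175 -0.1037  0.127 ]
lid2 [ 0.449  -0.1218  0.127 ]
lid3 [0.4241 0.0935 0.127 ]
lidc [ 0.5216712  -0.00450178  0.127     ] sizes [np.float64(0.219), np.float64(0.169), np.float64(0.217), np.float64(0.173)]
yaw of +y (from y) 6.106506346708002
padL [0.4603 0.0322 0.13  ]
padR [ 0.4706 -0.0562  0.13  ]
pad yaw 6.633310012310066
pad [ 0.4649 -0.012   0.13  ]
postbase [0.6209 0.2075 0.    ]
posttop [0.6357 0.2128 0.29  ]
spoutend [0.5233 0.0171 0.276 ]
tip [0.5248 0.0146 0.19  ]
cobA [ 0.6237 -0.3532  0.032 ]
cobB [ 0.5039 -0.3393  0.032 ]
[ 0.56378269 -0.34622919  0.032     ] 0.12062726033002623 -6.641324310999189
pl [ 0.6569 -0.2563  0.02  ]
pl [ 0.6829 -0.421   0.02  ]
pl [ 0.4481 -0.4566  0.02  ]
pl [ 0.4179 -0.296   0.02  ]
cupbase [ 0.7501 -0.0406  0.    ]
cuptop [ 0.7592 -0.0406  0.095 ]
mill top [ 0.7258 -0.2019  0.147 ]
disp top [0.6956 0.311  0.175 ]
tongs end [0.4892 0.1876 0.01  ]
```

>>> {"method": "carry_out", "body": {
  "plan": [
    {"travel":[0.667,0.7,0.167],"angular":[0,0,-0.436],"grip":-1},
    {"travel":[0.667,0.7,0.167],"angular":[0,0,-0.436],"grip":-1},
    {"travel":[0.667,0.7,0.167],"angular":[0,0,-0.436],"grip":-1},
    {"travel":[0.667,0.7,0.167],"angular":[0,0,-0.436],"grip":-1},
    {"travel":[0.667,0.7,0.167],"angular":[0,0,-0.436],"grip":-1},
    {"travel":[0.667,0.7,0.167],"angular":[0,0,-0.436],"grip":-1},
    {"travel":[0.667,0.7,0.167],"angular":[0,0,-0.436],"grip":-1},
    {"travel":[0.667,0.7,0.167],"angular":[0,0,-0.436],"grip":-1}
  ]
}}

```text
time: 0.77
ee_pos: [0.38, -0.307, 0.2614]
tcp_rot: [-180.0, -0.1, 6.5]
wrist_force: [0.8, -0.4, 1.1]
opening: 0.0
grasp_force: 0.0
```

>>> {"method": "carry_out", "body": {
  "plan": [
    {"travel":[0.733,0.7,0],"angular":[0,0,0],"grip":-1},
    {"travel":[0.733,0.7,0],"angular":[0,0,0],"grip":-1},
    {"travel":[0.733,0.7,0],"angular":[0,0,0],"grip":-1},
    {"travel":[0.733,0.7,0],"angular":[0,0,0],"grip":-1},
    {"travel":[0.733,0.7,0],"angular":[0,0,0],"grip":-1},
    {"travel":[0.733,0.7,0],"angular":[0,0,0],"grip":-1},
    {"travel":[0.733,0.7,0],"angular":[0,0,0],"grip":-1},
    {"travel":[0.733,0.7,0],"angular":[0,0,0],"grip":-1}
  ]
}}

```text
time: 1.43
ee_pos: [0.5993, -0.0971, 0.2585]
tcp_rot: [-179.9, 0.1, 6.4]
wrist_force: [0.2, 0.2, -0.0]
opening: 0.0
grasp_force: 0.0
```

>>> {"method": "carry_out", "body": {
  "plan": [
    {"travel":[0,0.14,0],"angular":[0,0,0],"grip":-1},
    {"travel":[0,0.25,0],"angular":[0,0,0],"grip":-1},
    {"travel":[0,0.35,0],"angular":[0,0,0],"grip":-1},
    {"travel":[0,0.433,0],"angular":[0,0,0],"grip":-1}
  ]
}}

```text
time: 1.77
ee_pos: [0.5962, 0.0306, 0.2599]
tcp_rot: [-180.0, 0.1, 6.3]
wrist_force: [1.5, -0.0, 0.4]
opening: -0.0
grasp_force: 0.0
```

>>> {"method": "carry_out", "body": {
  "plan": [
    {"travel":[-0.03,0.033,0],"angular":[0,0,0],"grip":-1},
    {"travel":[-0.06,0.067,0],"angular":[0,0,0],"grip":-1},
    {"travel":[-0.09,0.1,0],"angular":[0,0,0],"grip":-1},
    {"travel":[-0.12,0.133,0],"angular":[0,0,0],"grip":-1},
    {"travel":[-0.15,0.167,0],"angular":[0,0,0],"grip":-1},
    {"travel":[-0.18,0.2,0],"angular":[0,0,0],"grip":-1},
    {"travel":[-0.21,0.233,0],"angular":[0,0,0],"grip":-1},
    {"travel":[-0.233,0.267,0],"angular":[0,0,0],"grip":-1}
  ]
}}

```text
time: 2.43
ee_pos: [0.5295, 0.0842, 0.2608]
tcp_rot: [-178.9, -0.0, 8.5]
wrist_force: [1.5, 0.2, 0.9]
opening: -0.0001
grasp_force: 0.9
```

```bash
python3 - <<'E'
from h import *
shot("top","pics/t2.png",(180,100,480,300),2.5)
E
```

```text
(no output)
```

View pics/t2.png

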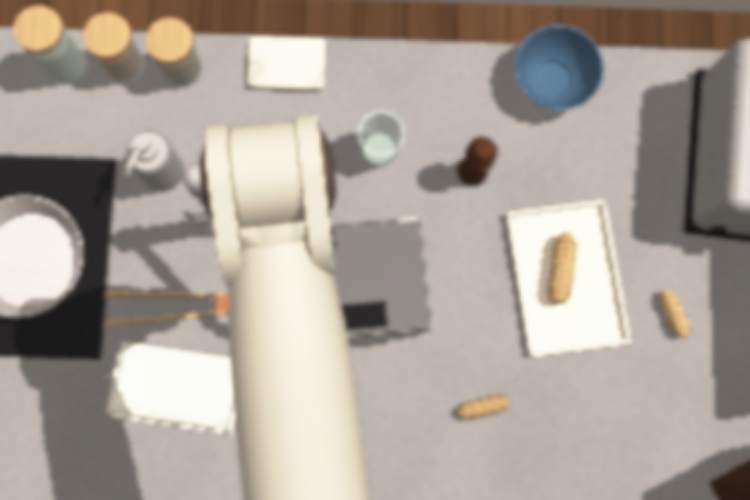

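The arm hides the spout. The tool lags 26 mm in y and is slightly twisted, so I'll check for arm contact from the side.

```bash
python3 - <<'E'
from h import *
shot("side","pics/s2.png",(180,50,480,275),2.6)
o=monitor.get_obs()
for k in("time","q","qd","joint_efforts","ee_pos","tcp_rot","wrist_force","torque"):print(k,np.round(o[k],3))
E
```

```text
time 2.533
q [  8.428   4.525  15.283 100.765   1.128 179.935]
qd [-0.581  1.373  1.045 -0.285 -0.565  0.052]
joint_efforts [ 3.4100e-01 -5.1048e+01  4.4926e+01  5.4000e-02  1.6500e-01 -3.0000e-03]
ee_pos [0.529 0.085 0.261]
tcp_rot [-1.78872e+02  6.00000e-03  8.49300e+00]
wrist_force [-0.243 -0.275  0.275]
torque [0.008 0.055 0.003]
```

View pics/s2.png

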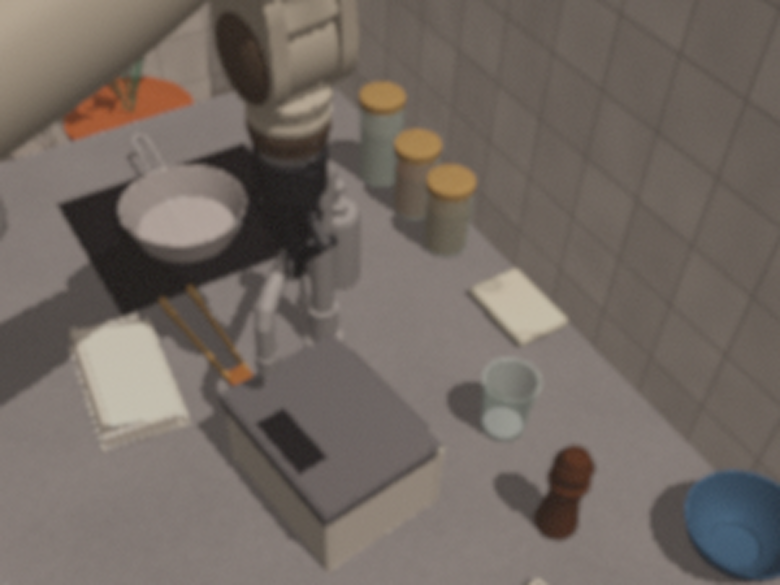

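The cause is joint 6 sitting at its limit (yaw = q1 − q6 + 180), not a contact. I'll yaw the tool positive and go on pushing; the spout is already part-way over.

>>> {"method": "carry_out", "body": {
  "plan": [
    {"travel":[0,0,0],"angular":[0,0,0.25],"grip":-1},
    {"travel":[0,0,0],"angular":[0,0,0.5],"grip":-1},
    {"travel":[0,0,0],"angular":[0,0,0.75],"grip":-1},
    {"travel":[-0.03,0.035,0],"angular":[0,0,0.75],"grip":-1},
    {"travel":[-0.06,0.07,0],"angular":[0,0,0.75],"grip":-1},
    {"travel":[-0.09,0.105,0],"angular":[0,0,0.75],"grip":-1},
    {"travel":[-0.12,0.14,0],"angular":[0,0,0.75],"grip":-1},
    {"travel":[-0.15,0.17,0],"angular":[0,0,0.75],"grip":-1}
  ]
}}

```text
time: 3.2
ee_pos: [0.4844, 0.1365, 0.2606]
tcp_rot: [-178.9, -0.0, 29.9]
wrist_force: [2.0, -1.5, 0.7]
opening: -0.0006
grasp_force: 0.9
```

>>> {"method": "carry_out", "body": {
  "plan": [
    {"travel":[-0.03,0.05,0],"angular":[0,0,0],"grip":-1},
    {"travel":[-0.06,0.1,0],"angular":[0,0,0],"grip":-1},
    {"travel":[-0.08,0.14,0],"angular":[0,0,0],"grip":-1},
    {"travel":[-0.1,0.18,0],"angular":[0,0,0],"grip":-1},
    {"travel":[-0.1,0.18,0],"angular":[0,0,0],"grip":-1},
    {"travel":[-0.07,0.1,0],"angular":[0,0,0],"grip":-1},
    {"travel":[-0.05,0,0],"angular":[0,0,0],"grip":-1}
  ]
}}

```text
time: 3.78
ee_pos: [0.4699, 0.1363, 0.2601]
tcp_rot: [-178.9, 0.0, 30.2]
wrist_force: [0.8, 0.1, 0.8]
opening: 0.0
grasp_force: 0.0
```

>>> {"method": "carry_out", "body": {
  "plan": [
    {"travel":[0,-0.13,0],"angular":[-0.033,-0.019,-0.2],"grip":-1},
    {"travel":[0,-0.26,0],"angular":[-0.033,-0.019,-0.4],"grip":-1},
    {"travel":[0,-0.38,0],"angular":[-0.033,-0.019,-0.6],"grip":-1},
    {"travel":[0,-0.5,0],"angular":[-0.033,-0.019,-0.8],"grip":-1},
    {"travel":[0,-0.5,0],"angular":[-0.033,-0.019,-0.8],"grip":-1}
  ]
}}

```text
time: 4.2
ee_pos: [0.4696, -0.0195, 0.2604]
tcp_rot: [180.0, -0.2, 6.4]
wrist_force: [0.4, 0.1, 0.3]
opening: -0.0001
grasp_force: 0.0
```

```bash
python3 - <<'E'
from h import *
shot("side","pics/s3.png",(200,80,400,250),3)
o=monitor.get_obs()
for k in("time","q","ee_pos","tcp_rot","wrist_force"):print(k,np.round(o[k],3))
E
```

```text
time 4.25
q [-2.15600e+00 -4.69000e+00  6.03800e+00  1.00544e+02  6.30000e-02
  1.71163e+02]
ee_pos [ 0.47  -0.017  0.26 ]
tcp_rot [-179.966   -0.191    6.681]
wrist_force [-0.646  0.386 -0.522]
```

View pics/s3.png

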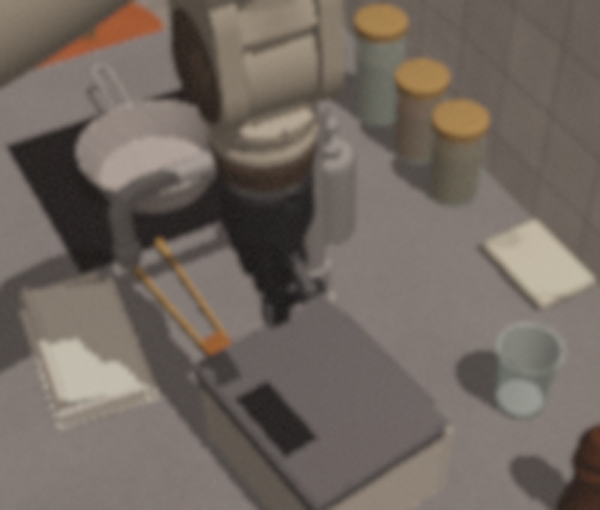

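The nozzle's lower end is at about crop (125,268), well to the left of the caddy. I'll check it numerically and print arc targets for the lid.

```bash
python3 - <<'E'
from h import *
c=dict(np.load("pics/s3.npz"))
p=atz(c,200+125/3,80+268/3,.184); C=np.array([.527,-.004]); a=np.radians(6.3)
ex=np.array([np.cos(a),np.sin(a)]);ey=np.array([-np.sin(a),np.cos(a)])
print("tip",p,"caddy xy",ex@(p[:2]-C),ey@(p[:2]-C))
for n,u,v in(("side",200+279/3,80+418/3),): print("pad side",atz(c,u,v,.13))
E
```

```text
tip [0.40279181 0.20086527 0.184     ] caddy xy -0.10097733975075952 0.21725798212409736
pad side [ 0.46835444 -0.01708899  0.13      ]
```

Tip at caddy y ≈ 0.217, so the spout is clear. The pad agrees between the two views at about (0.467, −0.015). Now I'll press.

>>> {"method": "carry_out", "body": {
  "plan": [
    {"travel":[-0.01,0.01,-0.11],"angular":[0,0,0],"grip":-1},
    {"travel":[-0.01,0.01,-0.22],"angular":[0,0,0],"grip":-1},
    {"travel":[-0.01,0.01,-0.31],"angular":[0,0,0],"grip":-1},
    {"travel":[-0.01,0.01,-0.36],"angular":[0,0,0],"grip":-1},
    {"travel":[-0.01,0.01,-0.38],"angular":[0,0,0],"grip":-1},
    {"travel":[-0.01,0.01,-0.385],"angular":[0,0,0],"grip":-1},
    {"travel":[-0.01,0.01,-0.39],"angular":[0,0,0],"grip":-1},
    {"travel":[-0.01,0.01,-0.395],"angular":[0,0,0],"grip":-1}
  ]
}}

```text
time: 4.92
ee_pos: [0.468, -0.0115, 0.1432]
tcp_rot: [-180.0, -0.3, 7.1]
wrist_force: [0.1, -0.2, -0.6]
opening: -0.0002
grasp_force: 0.0
```

>>> {"method": "carry_out", "body": {
  "plan": [
    {"travel":[0,0,-0.004],"angular":[0,0,0],"grip":-1},
    {"travel":[0,0,-0.008],"angular":[0,0,0],"grip":-1},
    {"travel":[0,0,-0.012],"angular":[0,0,0],"grip":-1},
    {"travel":[0,0,-0.016],"angular":[0,0,0],"grip":-1},
    {"travel":[0,0,-0.018],"angular":[0,0,0],"grip":-1},
    {"travel":[0,0,-0.018],"angular":[0,0,0],"grip":-1}
  ]
}}

```text
time: 5.42
ee_pos: [0.4673, -0.0119, 0.1363]
tcp_rot: [-180.0, -0.2, 7.0]
wrist_force: [0.3, 0.3, -0.8]
opening: -0.0002
grasp_force: 0.0
```

>>> {"method": "carry_out", "body": {
  "plan": [
    {"travel":[0,0,-0.004],"angular":[0,0,0],"grip":-1},
    {"travel":[0,0,-0.008],"angular":[0,0,0],"grip":-1},
    {"travel":[0,0,-0.01],"angular":[0,0,0],"grip":-1},
    {"travel":[0,0,-0.01],"angular":[0,0,0],"grip":-1}
  ]
}}

```text
time: 5.75
ee_pos: [0.4672, -0.0118, 0.1333]
tcp_rot: [-180.0, -0.2, 7.0]
wrist_force: [0.3, -0.1, 0.2]
opening: -0.0
grasp_force: 0.0
```

>>> {"method": "carry_out", "body": {
  "plan": [
    {"travel":[0,0,-0.004],"angular":[0,0,0],"grip":-1},
    {"travel":[0,0,-0.008],"angular":[0,0,0],"grip":-1},
    {"travel":[0,0,-0.01],"angular":[0,0,0],"grip":-1},
    {"travel":[0,0,-0.01],"angular":[0,0,0],"grip":-1}
  ]
}}

```text
time: 6.08
ee_pos: [0.4672, -0.0118, 0.1303]
tcp_rot: [-180.0, -0.2, 7.0]
wrist_force: [-0.4, -0.8, 0.6]
opening: 0.0
grasp_force: 0.0
```

>>> {"method": "carry_out", "body": {
  "plan": [
    {"travel":[0,0,-0.004],"angular":[0,0,0],"grip":-1},
    {"travel":[0,0,-0.008],"angular":[0,0,0],"grip":-1},
    {"travel":[0,0,-0.01],"angular":[0,0,0],"grip":-1},
    {"travel":[0,0,-0.01],"angular":[0,0,0],"grip":-1}
  ]
}}

```text
time: 6.42
ee_pos: [0.4672, -0.0118, 0.1273]
tcp_rot: [-180.0, -0.2, 7.0]
wrist_force: [0.1, -0.5, 0.4]
opening: -0.0001
grasp_force: 0.0
```

```bash
python3 - <<'E'
from h import *
shot("side","pics/s4.png",(240,100,380,240),4)
o=monitor.get_obs()
for k in("time","q","ee_pos","tcp_rot","wrist_force"):print(k,np.round(o[k],3))
E
```

```text
time 6.467
q [-1.49200e+00 -7.38900e+00 -1.12520e+01  8.59610e+01  6.90000e-02
  1.71489e+02]
ee_pos [ 0.467 -0.012  0.127]
tcp_rot [-179.957   -0.184    7.018]
wrist_force [-0.794 -0.446 -0.389]
```

View pics/s4.png

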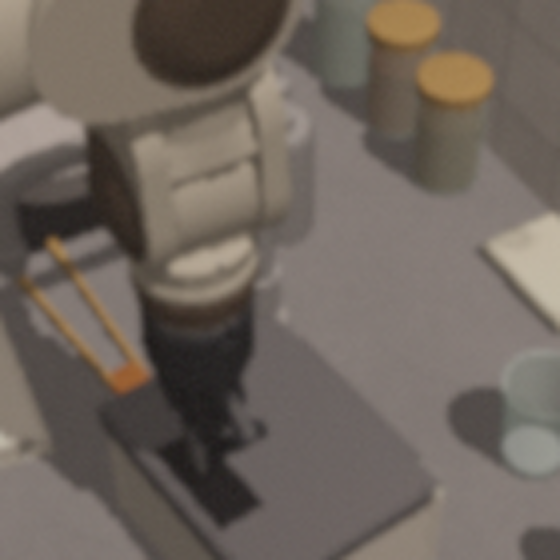

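The fingertips are over the black pad but appear not to be pressing yet. I'll go on down slowly.

>>> {"method": "carry_out", "body": {
  "plan": [
    {"travel":[0,0,-0.004],"angular":[0,0,0],"grip":-1},
    {"travel":[0,0,-0.008],"angular":[0,0,0],"grip":-1},
    {"travel":[0,0,-0.01],"angular":[0,0,0],"grip":-1}
  ]
}}

```text
time: 6.72
ee_pos: [0.4673, -0.0118, 0.1243]
tcp_rot: [-180.0, -0.2, 7.0]
wrist_force: [-0.2, 0.6, -0.8]
opening: 0.0004
grasp_force: 0.0
```

>>> {"method": "carry_out", "body": {
  "plan": [
    {"travel":[0,0,-0.003],"angular":[0,0,0],"grip":-1},
    {"travel":[0,0,-0.006],"angular":[0,0,0],"grip":-1},
    {"travel":[0,0,-0.006],"angular":[0,0,0],"grip":-1}
  ]
}}

```text
time: 6.97
ee_pos: [0.4672, -0.0118, 0.1225]
tcp_rot: [-180.0, -0.2, 7.0]
wrist_force: [-0.8, 0.2, -0.0]
opening: -0.0003
grasp_force: 0.0
```

```bash
python3 - <<'E'
from h import *
c=dict(np.load("pics/s4.npz"))
for z in(.11,.12,.13,.14,.15):
    u=proj(c,[.467,-.012,z]); print(z,((u-[240,100])*4).round())
c=shot("side","pics/s5.png",(265,170,335,240),8)
E
```

```text
0.11 [208. 489.]
0.12 [208. 481.]
0.13 [207. 473.]
0.14 [207. 465.]
0.15 [206. 457.]
```

View pics/s5.png

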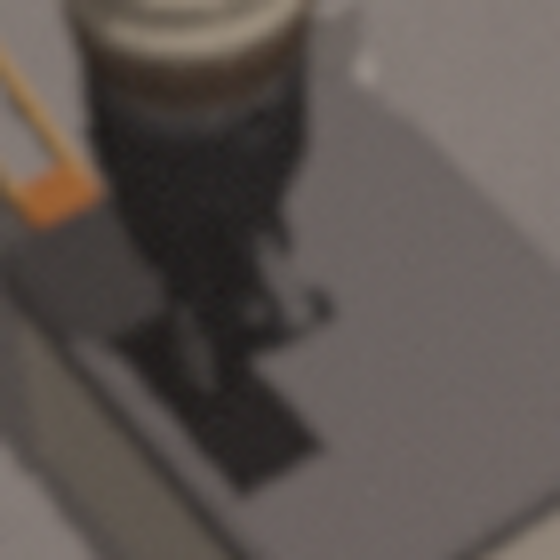

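The fingertip's lower end at crop (208,385) projects to z≈0.13, so contact is imminent. I'll keep pressing slowly.

>>> {"method": "carry_out", "body": {
  "plan": [
    {"travel":[0,0,-0.003],"angular":[0,0,0],"grip":-1},
    {"travel":[0,0,-0.006],"angular":[0,0,0],"grip":-1},
    {"travel":[0,0,-0.007],"angular":[0,0,0],"grip":-1},
    {"travel":[0,0,-0.007],"angular":[0,0,0],"grip":-1}
  ]
}}

```text
time: 7.35
ee_pos: [0.4673, -0.0118, 0.1204]
tcp_rot: [-180.0, -0.2, 7.0]
wrist_force: [-0.9, -0.3, -0.2]
opening: -0.0003
grasp_force: 0.0
```

>>> {"method": "carry_out", "body": {
  "plan": [
    {"travel":[0,0,-0.003],"angular":[0,0,0],"grip":-1},
    {"travel":[0,0,-0.006],"angular":[0,0,0],"grip":-1},
    {"travel":[0,0,-0.007],"angular":[0,0,0],"grip":-1},
    {"travel":[0,0,-0.007],"angular":[0,0,0],"grip":-1}
  ]
}}

```text
time: 7.68
ee_pos: [0.4673, -0.0118, 0.1184]
tcp_rot: [-180.0, -0.2, 7.0]
wrist_force: [0.6, 0.2, 0.2]
opening: 0.0002
grasp_force: 0.0
```

>>> {"method": "carry_out", "body": {
  "plan": [
    {"travel":[0,0,-0.003],"angular":[0,0,0],"grip":-1},
    {"travel":[0,0,-0.006],"angular":[0,0,0],"grip":-1},
    {"travel":[0,0,-0.007],"angular":[0,0,0],"grip":-1},
    {"travel":[0,0,-0.007],"angular":[0,0,0],"grip":-1}
  ]
}}

```text
time: 8.02
ee_pos: [0.4673, -0.0118, 0.1163]
tcp_rot: [-180.0, -0.2, 7.0]
wrist_force: [0.2, -0.4, 0.3]
opening: -0.0
grasp_force: 0.0
```

>>> {"method": "carry_out", "body": {
  "plan": [
    {"travel":[0,0,-0.003],"angular":[0,0,0],"grip":-1},
    {"travel":[0,0,-0.006],"angular":[0,0,0],"grip":-1},
    {"travel":[0,0,-0.007],"angular":[0,0,0],"grip":-1},
    {"travel":[0,0,-0.007],"angular":[0,0,0],"grip":-1}
  ]
}}

```text
time: 8.35
ee_pos: [0.4673, -0.0118, 0.1142]
tcp_rot: [-180.0, -0.2, 7.0]
wrist_force: [0.1, -0.6, 0.8]
opening: 0.0
grasp_force: 0.0
```

>>> {"method": "carry_out", "body": {
  "plan": [
    {"travel":[0,0,-0.003],"angular":[0,0,0],"grip":-1},
    {"travel":[0,0,-0.006],"angular":[0,0,0],"grip":-1},
    {"travel":[0,0,-0.007],"angular":[0,0,0],"grip":-1},
    {"travel":[0,0,-0.007],"angular":[0,0,0],"grip":-1}
  ]
}}

```text
time: 8.68
ee_pos: [0.4673, -0.0118, 0.1121]
tcp_rot: [-180.0, -0.2, 7.0]
wrist_force: [-0.1, -1.2, -0.2]
opening: 0.0001
grasp_force: 0.0
```

```bash
python3 - <<'E'
from h import *
a=cv2.imread("pics/s5_raw.png"); shot("side","pics/s6.png"); b=cv2.imread("pics/s6_raw.png")
d=cv2.GaussianBlur(cv2.absdiff(a,b),(0,0),1).max(2)
print(d[165:245:3,262:350:4])
E
```

```text
[[ 1  2 28 11 13 19 30 53 42 19 17  2  1  1  1  1  1  1  1  1  1  1]
 [ 1  1  6 25 11 23 39 21 29 39 11  3  1  1  1  1  1  1  1  1  1  1]
 [ 1  1  1  8  8 20 49 46 29 20 29  2  1  1  1  1  1  1  1  1  1  1]
 [ 1  1  2 11 17 23 26 25 20 36 29  1  1  1  1  1  1  1  1  1  1  1]
 [ 1  1  1 11 33 43 39 42 51 42  8  1  1  1  1  1  1  1  1  1  1  1]
 [ 1  1  1  2 11 25 36 37 23 10  5  1  1  1  1  1  1  1  1  1  1  1]
 [ 1  1  1  2  4  7  8 10  8 12  6  1  1  1  1  1  1  1  1  1  1  1]
 [ 1  1  1  7  4  9 12 12 16  6  2  1  1  1  1  1  1  1  1  1  1  1]
 [ 4  1  1  5  6  5 10 12  7  4  9  1  1  1  1  1  1  1  1  1  1  1]
 [ 1  1  1  5 17  2  3  2  3  3 23  1  1  1  1  1  1  1  1  1  1  1]
 [ 1  1  2  1  9  2  2  2  2  5 14  1  1  1  1  1  1  1  1  1  1  1]
 [ 1  2  1  1  4  3  3  4  3  7  4  1  1  1  1  1  1  1  1  1  1  1]
 [ 1  2  2  1  2  7  3  2  3 17  4  1  1  2  1  1  1  1  1  1  1  1]
 [ 1  1  1  1  1 10  4  2  2  8  7  3  1  1  1  1  1  1  1  1  1  2]
 [ 1  1  1  2  1  2  5  3  5 12  9 14  1  1  1  1  1  1  1  1  1  1]
 [ 1  1  1  3  2  2  6  6  4 15  9 15  1  1  1  1  1  1  1  1  1  1]
 [ 1  2  2  8  3  3  2  8  4 23 18 10  1  1  1  1  1  1  1  1  1  1]
 [ 1  1  1  2  2  2  4  5  5 27  7  1  1  1  1  1  2  1  1  1  1  1]
 [ 1  1  1  1  1  2  2 11  3  3  1  1  1  1  1  1  1  1  1  1  1  1]
 [ 6  2  1  1  1  1  1  3  2  2  1  1  1  1  1  1  1  1  1  1  1  1]
 [ 3  1  1  1  1  2  1  2  2  2  2  1  1  2  1  1  2  1  1  1  1  1]
 [ 1  1  1  1  1  1  1  1  2  1  1  1  1  1  1  1  1  1  1  1  1  1]
 [ 1  1  1  1  1  1  1  1  1  1  1  1  1  1  2  1  1  1  1  1  1  1]
 [ 1  1  1  1  1  1  1  2  1  1  1  1  1  1  1  1  1  1  1  1  1  1]
 [ 1  1  1  1  1  2  1  1  1  1  1  1  1  1  1  1  1  1  1  1  1  1]
 [ 1  1  1  1  1  2  1  1  2  1  1  1  1  1  1  1  1  1  1  1  1  1]
 [ 1  1  1  1  1  1  1  1  1  1  1  1  1  1  1  1  1  1  1  1  1  1]]
```

The lid hasn't moved yet; only the gripper did. I'll carry on down.

>>> {"method": "carry_out", "body": {
  "plan": [
    {"travel":[0,0,-0.003],"angular":[0,0,0],"grip":-1},
    {"travel":[0,0,-0.006],"angular":[0,0,0],"grip":-1},
    {"travel":[0,0,-0.009],"angular":[0,0,0],"grip":-1},
    {"travel":[0,0,-0.009],"angular":[0,0,0],"grip":-1}
  ]
}}

```text
time: 9.07
ee_pos: [0.4672, -0.0118, 0.1093]
tcp_rot: [-180.0, -0.2, 7.0]
wrist_force: [-0.1, -0.8, -0.6]
opening: 0.0001
grasp_force: 0.0
```

>>> {"method": "carry_out", "body": {
  "plan": [
    {"travel":[0,0,-0.003],"angular":[0,0,0],"grip":-1},
    {"travel":[0,0,-0.006],"angular":[0,0,0],"grip":-1},
    {"travel":[0,0,-0.009],"angular":[0,0,0],"grip":-1},
    {"travel":[0,0,-0.009],"angular":[0,0,0],"grip":-1}
  ]
}}

```text
time: 9.4
ee_pos: [0.4672, -0.0118, 0.1067]
tcp_rot: [-180.0, -0.2, 7.0]
wrist_force: [-1.8, 0.3, 2.7]
opening: -0.0003
grasp_force: 1.0
```

Contact at TCP z≈0.107, so the shut tips stand about 22 mm short of the TCP, not 11 mm ahead. I'll press on to the stop.

>>> {"method": "carry_out", "body": {
  "plan": [
    {"travel":[0,0,-0.003],"angular":[0,0,0],"grip":-1},
    {"travel":[0,0,-0.006],"angular":[0,0,0],"grip":-1},
    {"travel":[0,0,-0.009],"angular":[0,0,0],"grip":-1},
    {"travel":[0,0,-0.011],"angular":[0,0,0],"grip":-1},
    {"travel":[0,0,-0.011],"angular":[0,0,0],"grip":-1}
  ]
}}

```text
time: 9.82
ee_pos: [0.4673, -0.0118, 0.1046]
tcp_rot: [-180.0, -0.2, 7.0]
wrist_force: [-5.4, -0.1, 11.9]
opening: 0.0003
grasp_force: 6.0
```

>>> {"method": "carry_out", "body": {
  "plan": [
    {"travel":[0,0,-0.003],"angular":[0,0,0],"grip":-1},
    {"travel":[0,0,-0.005],"angular":[0,0,0],"grip":-1},
    {"travel":[0,0,-0.005],"angular":[0,0,0],"grip":-1}
  ]
}}

```text
time: 10.07
ee_pos: [0.4674, -0.0118, 0.1043]
tcp_rot: [-180.0, -0.3, 7.0]
wrist_force: [-9.7, -0.7, 21.3]
opening: 0.0002
grasp_force: 10.6
```

The lid is on its solid stop with 21 N. I'll ease off along the lid's arc.

>>> {"method": "carry_out", "body": {
  "plan": [
    {"travel":[0,0,0.02],"angular":[0,0,0],"grip":-1},
    {"travel":[0.002,0,0.046],"angular":[0,0,0],"grip":-1},
    {"travel":[0.006,0.001,0.072],"angular":[0,0,0],"grip":-1},
    {"travel":[0.01,0.001,0.097],"angular":[0,0,0],"grip":-1},
    {"travel":[0.016,0.002,0.123],"angular":[0,0,0],"grip":-1},
    {"travel":[0.024,0.003,0.148],"angular":[0,0,0],"grip":-1},
    {"travel":[0.032,0.004,0.172],"angular":[0,0,0],"grip":-1},
    {"travel":[0.042,0.005,0.197],"angular":[0,0,0],"grip":-1}
  ]
}}

```text
time: 10.73
ee_pos: [0.4803, -0.0103, 0.1618]
tcp_rot: [-180.0, -0.2, 7.0]
wrist_force: [1.5, 0.6, 0.2]
opening: 0.0002
grasp_force: 0.5
```

```bash
python3 - <<'E'
from h import *
shot("side","pics/s7.png",(220,100,400,250),3)
E
```

```text
(no output)
```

View pics/s7.png

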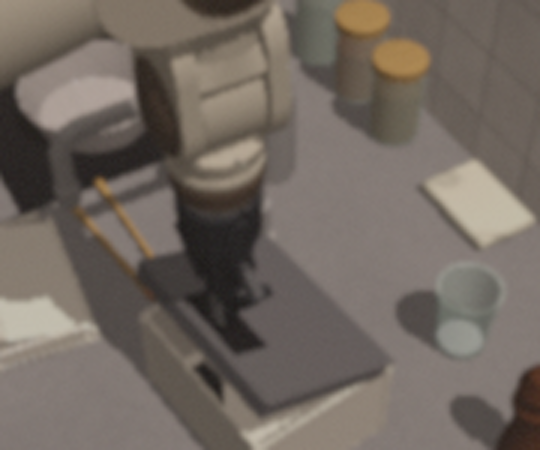

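The lid is following the fingertips at about 0.3 rad. I'll continue along the arc.

>>> {"method": "carry_out", "body": {
  "plan": [
    {"travel":[0.011,0.001,0.023],"angular":[0,0,0],"grip":-1},
    {"travel":[0.023,0.002,0.047],"angular":[0,0,0],"grip":-1},
    {"travel":[0.036,0.004,0.069],"angular":[0,0,0],"grip":-1},
    {"travel":[0.05,0.005,0.091],"angular":[0,0,0],"grip":-1},
    {"travel":[0.066,0.007,0.112],"angular":[0,0,0],"grip":-1},
    {"travel":[0.082,0.009,0.132],"angular":[0,0,0],"grip":-1},
    {"travel":[0.1,0.011,0.151],"angular":[0,0,0],"grip":-1},
    {"travel":[0.118,0.013,0.17],"angular":[0,0,0],"grip":-1}
  ]
}}

```text
time: 11.45
ee_pos: [0.5158, -0.0063, 0.2126]
tcp_rot: [-180.0, -0.2, 7.0]
wrist_force: [1.2, -0.6, -0.8]
opening: -0.0
grasp_force: 0.3
```

>>> {"method": "carry_out", "body": {
  "plan": [
    {"travel":[0.019,0.002,0.018],"angular":[0,0,0],"grip":-1},
    {"travel":[0.039,0.004,0.034],"angular":[0,0,0],"grip":-1},
    {"travel":[0.06,0.007,0.05],"angular":[0,0,0],"grip":-1},
    {"travel":[0.082,0.009,0.064],"angular":[0,0,0],"grip":-1},
    {"travel":[0.104,0.011,0.077],"angular":[0,0,0],"grip":-1},
    {"travel":[0.127,0.014,0.089],"angular":[0,0,0],"grip":-1},
    {"travel":[0.151,0.017,0.101],"angular":[0,0,0],"grip":-1},
    {"travel":[0.175,0.019,0.11],"angular":[0,0,0],"grip":-1}
  ]
}}

```text
time: 12.12
ee_pos: [0.5684, -0.0006, 0.2454]
tcp_rot: [-180.0, -0.2, 7.0]
wrist_force: [0.6, -0.4, 0.7]
opening: 0.0
grasp_force: 0.1
```

>>> {"method": "carry_out", "body": {
  "plan": [
    {"travel":[0.025,0.003,0.009],"angular":[0,0,0],"grip":-1},
    {"travel":[0.05,0.005,0.017],"angular":[0,0,0],"grip":-1},
    {"travel":[0.075,0.008,0.022],"angular":[0,0,0],"grip":-1},
    {"travel":[0.1,0.011,0.027],"angular":[0,0,0],"grip":-1},
    {"travel":[0.126,0.014,0.031],"angular":[0,0,0],"grip":-1},
    {"travel":[0.126,0.014,0.16],"angular":[0,0,0],"grip":-1},
    {"travel":[0.126,0.014,0.28],"angular":[0,0,0],"grip":-1},
    {"travel":[0.126,0.014,0.35],"angular":[0,0,0],"grip":-1}
  ]
}}

```text
time: 12.78
ee_pos: [0.6053, 0.0035, 0.3531]
tcp_rot: [-180.0, -0.3, 7.0]
wrist_force: [0.1, 0.5, 0.6]
opening: 0.0003
grasp_force: 0.0
```

```bash
python3 - <<'E'
from h import *
shot("side","pics/s8.png",(200,50,480,330),2)
print(monitor.get_obs()['ee_pos'])
E
```

```text
[0.60559323 0.00354955 0.35625487]
```

View pics/s8.png

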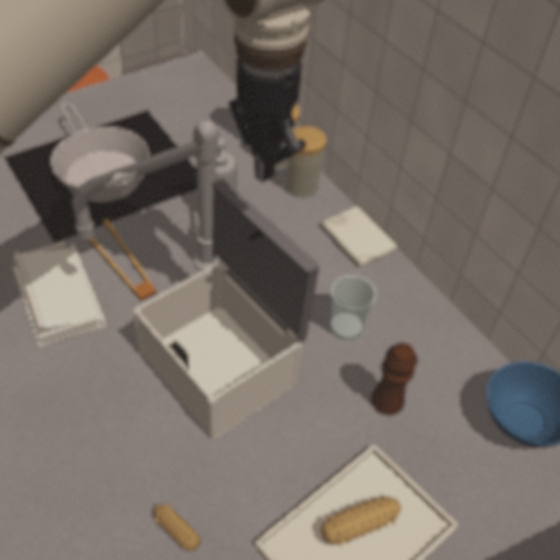

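The lid stands open, the spout is clear and nothing is disturbed. The tip is at crop (262,172); I'll check its height offset, since it decides the grasp height.

```bash
python3 - <<'E'
from h import *
c=dict(np.load("pics/s8.npz"))
for dz in(-.011,0,.011,.022,.035): print(dz,((proj(c,[.6055,.0035,.3562+dz])-[200,50])*2).round(1))
# rim corners in side view at z=.115: near-right-front, back-right, left-front
for q in((210,418),(299,345),(136,315)): print(atz(c,200+q[0]/2,50+q[1]/2,.115))
for q in((324,530),(398,505)): print("cob",atz(c,200+q[0]/2,50+q[1]/2,.03))
E
```

```text
-0.011 [262.  193.1]
0 [262.4 187. ]
0.011 [262.7 180.8]
0.022 [263.  174.4]
0.035 [263.4 166.8]
[ 0.43733097 -0.14666865  0.115     ]
[ 0.61670713 -0.10336359  0.115     ]
[0.42655383 0.07278017 0.115     ]
cob [ 0.51110715 -0.33786303  0.03      ]
cob [ 0.62358948 -0.36074542  0.03      ]
```

The tip is about 23 mm behind the TCP when shut, as the contact showed. I'll move over the cob with a partly open gripper.

>>> {"method": "carry_out", "body": {
  "plan": [
    {"travel":[-0.067,-1,0],"angular":[0,0,-0.52],"grip":-1},
    {"travel":[-0.067,-1,0],"angular":[0,0,-0.52],"grip":-1},
    {"travel":[-0.067,-1,0],"angular":[0,0,-0.52],"grip":-1},
    {"travel":[-0.067,-1,0],"angular":[0,0,-0.52],"grip":-1},
    {"travel":[-0.067,-1,0],"angular":[0,0,-0.52],"grip":-1},
    {"travel":[-0.067,-1,0],"angular":[0,0,-0.52],"grip":0.53},
    {"travel":[-0.067,-1,0],"angular":[0,0,-0.52],"grip":0.53},
    {"travel":[-0.067,-1,0],"angular":[0,0,-0.52],"grip":0.53}
  ]
}}

```text
time: 13.5
ee_pos: [0.5844, -0.3022, 0.3481]
tcp_rot: [-180.0, -0.0, -8.1]
wrist_force: [0.8, 0.3, -0.6]
opening: 0.0357
grasp_force: 0.0
```

>>> {"method": "carry_out", "body": {
  "plan": [
    {"travel":[-0.067,-0.168,-0.7],"angular":[0,0,0],"grip":0.53},
    {"travel":[-0.067,-0.168,-0.7],"angular":[0,0,0],"grip":0.53},
    {"travel":[-0.067,-0.168,-0.7],"angular":[0,0,0],"grip":0.53},
    {"travel":[-0.067,-0.168,-0.7],"angular":[0,0,0],"grip":0.53},
    {"travel":[-0.067,-0.168,-0.7],"angular":[0,0,0],"grip":0.53},
    {"travel":[-0.067,-0.168,-0.7],"angular":[0,0,0],"grip":0.53},
    {"travel":[-0.067,-0.168,-0.7],"angular":[0,0,0],"grip":0.53},
    {"travel":[-0.067,-0.168,-0.7],"angular":[0,0,0],"grip":0.53}
  ]
}}

```text
time: 14.17
ee_pos: [0.5648, -0.3465, 0.1394]
tcp_rot: [-179.9, -0.0, -7.9]
wrist_force: [0.8, -0.3, 0.7]
opening: 0.065
grasp_force: 0.0
```

>>> {"method": "carry_out", "body": {
  "plan": [
    {"travel":[0,0,-0.1],"angular":[0,0,0],"grip":0.53},
    {"travel":[0,0,-0.19],"angular":[0,0,0],"grip":0.53},
    {"travel":[0,0,-0.26],"angular":[0,0,0],"grip":0.53},
    {"travel":[0,0,-0.32],"angular":[0,0,0],"grip":0.53},
    {"travel":[0,0,-0.35],"angular":[0,0,0],"grip":0.53},
    {"travel":[0,0,-0.37],"angular":[0,0,0],"grip":0.53},
    {"travel":[0,0,-0.387],"angular":[0,0,0],"grip":0.53}
  ]
}}

```text
time: 14.75
ee_pos: [0.5667, -0.3472, 0.0258]
tcp_rot: [180.0, -0.3, -7.9]
wrist_force: [0.1, -0.6, 0.9]
opening: 0.0654
grasp_force: 0.0
```

```bash
python3 - <<'E'
from h import *
c=cams.camera("top"); cv2.imwrite("pics/t9_raw.png",c["frame"][:,:,::-1])
o=monitor.get_obs(); print(o["ee_pos"],o["tcp_rot"],o["q"],o["opening"],o["wrist_force"])
E
```

```text
[ 0.56626317 -0.3470291   0.02463476] [-179.98825376   -0.26719745   -7.85929206] [-3.15560944e+01  2.06442751e+01  8.01619392e+00  7.71319706e+01
  1.18141317e-01  1.56303418e+02] 0.06510378905158173 [ 1.27648041  0.55865681 -0.71036761]
```

>>> {"method": "carry_out", "body": {
  "plan": [
    {"travel":[0,0,-0.02],"angular":[0,0,0],"grip":0.53},
    {"travel":[0,0,-0.04],"angular":[0,0,0],"grip":0.53},
    {"travel":[0,0,-0.06],"angular":[0,0,0],"grip":0.53},
    {"travel":[0,0,-0.075],"angular":[0,0,0],"grip":0.53},
    {"travel":[0,0,-0.08],"angular":[0,0,0],"grip":0.53}
  ]
}}

```text
time: 15.22
ee_pos: [0.565, -0.3467, -0.0011]
tcp_rot: [-179.9, -0.1, -7.9]
wrist_force: [-0.6, -0.5, 0.3]
opening: 0.0657
grasp_force: 0.0
```

>>> {"method": "carry_out", "body": {
  "plan": [
    {"travel":[0,0,-0.01],"angular":[0,0,0],"grip":0.53},
    {"travel":[0,0,-0.02],"angular":[0,0,0],"grip":0.53},
    {"travel":[0,0,-0.03],"angular":[0,0,0],"grip":0.53},
    {"travel":[0,0,-0.03],"angular":[0,0,0],"grip":0.53}
  ]
}}

```text
time: 15.55
ee_pos: [0.5651, -0.3468, -0.0097]
tcp_rot: [-179.9, -0.2, -7.9]
wrist_force: [0.2, -0.4, 0.2]
opening: 0.0651
grasp_force: 0.0
```

>>> {"method": "carry_out", "body": {
  "grip_force": 30,
  "plan": [
    {"travel":[0,0,-0.01],"angular":[0,0,0],"grip":0.4},
    {"travel":[0,0,-0.01],"angular":[0,0,0],"grip":0},
    {"travel":[0,0,-0.01],"angular":[0,0,0],"grip":-0.3},
    {"travel":[0,0,-0.01],"angular":[0,0,0],"grip":-0.6},
    {"travel":[0,0,-0.01],"angular":[0,0,0],"grip":-0.6},
    {"travel":[0,0,-0.01],"angular":[0,0,0],"grip":-0.6}
  ]
}}

```text
time: 16.05
ee_pos: [0.5654, -0.3469, -0.012]
tcp_rot: [-180.0, -0.2, -7.9]
wrist_force: [0.4, -0.8, 0.6]
opening: 0.0418
grasp_force: 31.1
```

Gripped at 41.8 mm, which matches the right cob. Now lift and carry.

>>> {"method": "carry_out", "body": {
  "plan": [
    {"travel":[0,0,0.08],"angular":[0,0,0],"grip":-0.6},
    {"travel":[0,0,0.2],"angular":[0,0,0],"grip":-0.6},
    {"travel":[0,0,0.32],"angular":[0,0,0],"grip":-0.6},
    {"travel":[0,0,0.44],"angular":[0,0,0],"grip":-0.6},
    {"travel":[0,0,0.55],"angular":[0,0,0],"grip":-0.6},
    {"travel":[0,0,0.65],"angular":[0,0,0],"grip":-0.6},
    {"travel":[0,0,0.7],"angular":[0,0,0],"grip":-0.6}
  ]
}}

```text
time: 16.63
ee_pos: [0.566, -0.3473, 0.2028]
tcp_rot: [179.9, -0.5, -7.9]
wrist_force: [1.1, -0.2, -0.2]
opening: 0.0415
grasp_force: 31.2
```

>>> {"method": "carry_out", "body": {
  "plan": [
    {"travel":[-0.01,0.08,0],"angular":[0,0,0.14],"grip":-0.6},
    {"travel":[-0.02,0.16,0],"angular":[0,0,0.28],"grip":-0.6},
    {"travel":[-0.03,0.24,0],"angular":[0,0,0.42],"grip":-0.6},
    {"travel":[-0.04,0.32,0],"angular":[0,0,0.56],"grip":-0.6},
    {"travel":[-0.05,0.4,0],"angular":[0,0,0.7],"grip":-0.6},
    {"travel":[-0.06,0.48,0],"angular":[0,0,0.85],"grip":-0.6},
    {"travel":[-0.075,0.57,0],"angular":[0,0,1],"grip":-0.6}
  ]
}}

```text
time: 17.22
ee_pos: [0.5427, -0.1751, 0.1979]
tcp_rot: [-180.0, -0.2, 21.0]
wrist_force: [-0.6, -0.1, -1.2]
opening: 0.0414
grasp_force: 31.2
```

>>> {"method": "carry_out", "body": {
  "plan": [
    {"travel":[-0.01,0.08,0],"angular":[0,0,0.14],"grip":-0.6},
    {"travel":[-0.02,0.16,0],"angular":[0,0,0.28],"grip":-0.6},
    {"travel":[-0.03,0.24,0],"angular":[0,0,0.42],"grip":-0.6},
    {"travel":[-0.04,0.32,0],"angular":[0,0,0.56],"grip":-0.6},
    {"travel":[-0.05,0.4,0],"angular":[0,0,0.7],"grip":-0.6},
    {"travel":[-0.06,0.48,0],"angular":[0,0,0.85],"grip":-0.6},
    {"travel":[-0.075,0.567,0],"angular":[0,0,1],"grip":-0.6}
  ]
}}

```text
time: 17.8
ee_pos: [0.5202, -0.0048, 0.1981]
tcp_rot: [-180.0, -0.2, 49.6]
wrist_force: [-0.2, -0.8, -0.3]
opening: 0.0417
grasp_force: 31.2
```

>>> {"method": "carry_out", "body": {
  "plan": [
    {"travel":[0,0,0],"angular":[0,0,0.2],"grip":-0.6},
    {"travel":[0,0,0],"angular":[0,0,0.4],"grip":-0.6},
    {"travel":[0,0,0],"angular":[0,0,0.6],"grip":-0.6},
    {"travel":[0,0,0],"angular":[0,0,0.8],"grip":-0.6},
    {"travel":[0,0,0],"angular":[0,0,1],"grip":-0.6},
    {"travel":[0,0,0],"angular":[0,0,1],"grip":-0.6}
  ]
}}

```text
time: 18.3
ee_pos: [0.5204, -0.0058, 0.1981]
tcp_rot: [-180.0, -0.2, 78.3]
wrist_force: [0.4, -0.6, -0.6]
opening: 0.0414
grasp_force: 31.2
```

Descend into the caddy, release with a modest opening, and retreat straight up.

>>> {"method": "carry_out", "body": {
  "plan": [
    {"travel":[0,0,-0.08],"angular":[0,0,0],"grip":-0.6},
    {"travel":[0,0,-0.17],"angular":[0,0,0],"grip":-0.6},
    {"travel":[0,0,-0.26],"angular":[0,0,0],"grip":-0.6},
    {"travel":[0,0,-0.35],"angular":[0,0,0],"grip":-0.6},
    {"travel":[0,0,-0.43],"angular":[0,0,0],"grip":-0.6},
    {"travel":[0,0,-0.49],"angular":[0,0,0],"grip":-0.6},
    {"travel":[0,0,-0.52],"angular":[0,0,0],"grip":-0.6},
    {"travel":[0,0,-0.52],"angular":[0,0,0],"grip":-0.6}
  ]
}}

```text
time: 18.97
ee_pos: [0.5192, -0.0058, 0.0401]
tcp_rot: [-179.8, -0.2, 77.9]
wrist_force: [0.5, 0.4, -1.1]
opening: 0.0413
grasp_force: 31.2
```

>>> {"method": "carry_out", "body": {
  "plan": [
    {"travel":[0,0,0],"angular":[0,0,0],"grip":0.1},
    {"travel":[0,0,0],"angular":[0,0,0],"grip":0.4},
    {"travel":[0,0,0],"angular":[0,0,0],"grip":0.4},
    {"travel":[0,0,0],"angular":[0,0,0],"grip":0.4},
    {"travel":[0,0,0],"angular":[0,0,0],"grip":0.4}
  ]
}}

```text
time: 19.38
ee_pos: [0.5209, -0.0058, 0.0428]
tcp_rot: [180.0, -0.2, 78.1]
wrist_force: [-0.2, 0.0, -1.3]
opening: 0.0596
grasp_force: 0.0
```

>>> {"method": "carry_out", "body": {
  "plan": [
    {"travel":[0,0,0.1],"angular":[0,0,0],"grip":0.4},
    {"travel":[0,0,0.22],"angular":[0,0,0],"grip":0.4},
    {"travel":[0,0,0.34],"angular":[0,0,0],"grip":0.4},
    {"travel":[0,0,0.46],"angular":[0,0,0],"grip":0.4},
    {"travel":[0,0,0.58],"angular":[0,0,0],"grip":0.4},
    {"travel":[0,0,0.7],"angular":[0,0,0],"grip":0.4},
    {"travel":[0,0,0.8],"angular":[0,0,0],"grip":0.4},
    {"travel":[0,0,0.85],"angular":[0,0,0],"grip":0.4}
  ]
}}

```text
time: 20.05
ee_pos: [0.5208, -0.0058, 0.3015]
tcp_rot: [179.7, -0.3, 78.1]
wrist_force: [0.6, -0.1, 0.8]
opening: 0.06
grasp_force: 0.0
```

```bash
python3 - <<'E'
from h import *
c=cams.camera("side"); im=c["frame"]; hsv=cv2.cvtColor(im,cv2.COLOR_RGB2HSV)
m=cv2.inRange(hsv,(8,90,60),(28,255,255)); n,l,s,ce=cv2.connectedComponentsWithStats(m)
for i in range(1,n):
    if s[i,4]>40: print(s[i],ce[i].round(1), atz(c,*ce[i],.025).round(3))
a=cv2.imread("pics/s8_raw.png")[:,:,::-1]; d=cv2.GaussianBlur(cv2.absdiff(a,im),(0,0),1).max(2)
for nme,r in(("lid",(305,145,362,218)),("spout",(235,120,300,170)),("platter",(325,270,430,380)),("cupmill",(360,180,410,260)),("caddyin",(275,190,340,250))):
    x0,y0,x1,y1=r; q=d[y0:y1,x0:x1]; print(nme,(q>25).mean().round(3))
print(monitor.get_obs()["ee_pos"])
E
```

```text
[205  79  49  25 550] [230.1  90.6] [0.595 0.855 0.025]
[323  83  13  11 113] [329.2  88.6] [1.006 0.644 0.025]
[332  99  18  15 215] [340.3 106.1] [0.979 0.504 0.025]
[344 113  19  15 240] [352.9 120. ] [0.973 0.394 0.025]
[   2  159   84   42 1584] [ 38.8 177.1] [-0.216  0.686  0.025]
[245 159  33  41 210] [262.9 182.4] [0.484 0.256 0.025]
[308 212  18  28 286] [316.2 225.3] [ 0.556 -0.007  0.025]
[389 222  19  35 309] [399. 238.] [ 0.765 -0.185  0.025]
[  83  243   61   51 1377] [111.6 266.6] [-0.06   0.17   0.025]
[277 303  23  22 256] [287.8 313.3] [ 0.335 -0.228  0.025]
[392 372  21  28 349] [402.2 386. ] [ 0.496 -0.536  0.025]
lid 0.043
spout 0.235
platter 0.064
cupmill 0.0
caddyin 0.127
[ 0.52114424 -0.00581151  0.3028088 ]
```

```bash
python3 - <<'E'
from h import *
b=cams.camera("side")["frame"][:,:,::-1]; a=cv2.imread("pics/s8_raw.png")
for n,(x0,y0,x1,y1) in {"nozzle":(232,140,252,172),"lidtop":(306,150,345,205),"lidcorner":(340,175,362,218)}.items():
    w=b[y0-12:y1+12,x0-12:x1+12]; r=cv2.matchTemplate(np.ascontiguousarray(w),a[y0:y1,x0:x1],cv2.TM_CCOEFF_NORMED); _,v,_,p=cv2.minMaxLoc(r); print(n,v,p[0]-12,p[1]-12)
E
```

```text
nozzle 0.9591464996337891 0 0
lidtop 0.9812144637107849 0 0
lidcorner 0.9981583952903748 0 0
```

Spout and lid are unmoved, the cob is in the caddy and the arm is clear.

```bash
python3 -c "
from workcell import ticket
print(ticket.job_done())"
```

```text
the job is handed in; nothing more can be done
None
```

The job is handed in, with no verdict shown: the last camera check had the spout swung clear, the lid standing open after a slow caught rise, and the cob inside the caddy.

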